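Purge a batch of sample jars in a cam-locked station

ROBOT

A 7-joint arm with a two-finger parallel gripper is mounted at the origin on the work surface. World frame = base frame: x ahead of the robot, y to its left, z up, the work surface at z = 0. Lengths are in m, angles in rad, forces in N, time in s.
With the tool pointing down it reaches from about 0.4 to 0.875 m from the base axis. Payload 4.4 kg.
Tool frame: the origin (TCP) lies midway between the tips of the shut fingers; the grasp point (between the pads) lies 19 mm behind it; z points along the fingers, y is the line along which they close (so a half turn about z gives the same grasp; the last joint's range is limited). The gripper opens to 85 mm and grips with 20 to 120 N. Pads are 22 mm wide; open, the fingers measure 114 mm over their backs; the gripper's body (76 mm by 85 mm) begins 54 mm behind the grasp point. The pads swing forward as they close: fully open they stand 13 mm farther back than shut.
Start: joints at [1.073, 0.628, 0.038, 1.517, -0.027, 0.996, -0.02], TCP at [0.272, -0.59, 0.231] pointing down, gripper open.
Joint ranges: [-3.06, 3.06], [-0.37, 2.12], [-1.25, 1.32], [0.18, 2.47], [-1.1, 4.24], [0.23, 1.98], [-2.94, 2.94]. Speed limits (rad/s): [2.57, 2.57, 3.14, 3.14, 3.14, 3.14, 3.14].

INTERFACE

Orientations are given as a rotation vector (axis times angle).
In Python, from workcell import arm, inverse_kinematics, cams, ticket, readout gives the robot as it stands. Calls block until the motion is done:
- arm.goto(position, orientation): joint-space move of the TCP to a pose.
- arm.movel(position, speed=0.15, attitude=None, f_stop=None): straight line of the TCP; attitude=None keeps the orientation; speed is the mean speed in m/s. With f_stop (N) it stops when the force on the tool has changed by that much, and returns True; else False.
- arm.move_j(angles): joint-space move.
- arm.grip(opening, force=None): finger opening in m; force is the grip in N (None keeps the last); returns when the fingers have stopped.
- arm.hold(seconds).
- inverse_kinematics(position, orientation): joint angles nearest the present ones, or None.
- cams.capture(name): name is "scene" or "top" or "wrist"; returns a dict with "color" (480x640x3 uint8, blue, green, red), "mtx" (3x3 intrinsics, pixels), "k1" (the pictures are not rectified: a ray, as slopes to the right and down, at radius r is drawn at 1 + k1 r^2 times it, then the intrinsics apply), "T" (4x4, takes a point from camera to world coordinates). Camera axes: x right, y down, z forward; pixel columns grow to the right and rows downward; lengths in m; the calibration is good to about 2 mm. A picture is of the moment at which its call begins. There is no depth.
A pose or a line that the arm cannot do raises arm.IKError and nothing moves.
- ticket.hand_in(): hands the job in; it is judged then, once.
Readings, each from a call of its own:
- readout.current_time_s(): time.
- readout.current_joint_positions(): joint angles.
- readout.current_joint_velocities(): joint speeds.
- readout.current_joint_torque(): joint torques, N m.
- readout.current_tool_pos(): TCP position.
- readout.current_ee_rot(): TCP orientation.
- readout.current_ft_force(): force on the tool from outside, world axes, zero at the start.
- readout.current_wrist_torque(): the same for the moment, N m.
- readout.current_finger_gap(): finger opening in m.
- readout.current_gripper_force(): force on a finger pad.
Only numpy, scipy, OpenCV 4.12 (cv2) and the standard library are available. Lean on these libraries where they do the work, as an engineer would, in place of code of your own. Each camera call takes 0.05 s, during which the arm holds its last target. There are 200 camera calls.

TASK

Stand every sample jar from the steel tray upright in the front bay of the purge station; then turn the cam by its crank until the cam's high point bears squarely on the sprung follower, so that the keeper bar is pushed fully forward, and only then push the purge slide away to its end stop and let go so that it springs back home by itself, twice. After that turn the cam back until its nose is clear of the follower, and stand all the jars upright in the white three-cell rack. Leave the other things on the bench alone.

Things in the scene. Friction and masses are not known exactly. Their poses are not given: they have to be found in the camera images.
- jar1: closed sample jar (2 or 3 of jar1..jar3 are present, all alike): amber glass with a white cap, a plain upright cylinder 38 mm across and 48 mm tall, about 110 g; origin at the centre of its underside, z up its axis
- jar2: closed sample jar (2 or 3 of jar1..jar3 are present, all alike): amber glass with a white cap, a plain upright cylinder 38 mm across and 48 mm tall, about 110 g; origin at the centre of its underside, z up its axis
- jar3: closed sample jar (2 or 3 of jar1..jar3 are present, all alike): amber glass with a white cap, a plain upright cylinder 38 mm across and 48 mm tall, about 110 g; origin at the centre of its underside, z up its axis
- tray: flat steel tray where the jars stand at first, 210 x 120 mm (its own x, y), floor 3 mm thick, rim 8 mm high; fixed; origin at the centre of its underside. The jars stand in a row along its x, about 66 mm apart. Tray and rack may be on either side of the station
- rack: white rack for the finished jars, 205 x 90 mm (x, y), fixed; origin at the centre of its underside; floor 4 mm thick; walls 5 mm thick, their tops 14 mm above the bench; two cross walls make three cells in a row along its x, centred at x = -0.067, 0, +0.067, each 62 x 80 mm inside
- station: purge station, fixed: grey plate 220 x 220 mm, 6 mm thick; origin on the bench under it; its x points away from the robot (yawed a little). In front (-x) the bay, then the keeper bar, behind it (+x) the cam with its crank on the +y side and the purge slide on the -y side
- bay (a point): centre of the bay's floor (6 mm above the bench), axes as the station's: a trough for three jars side by side along y (for instance at y = -0.062, 0, +0.062), 192 mm long in y. Front and end walls 4 mm thick, tops 12 mm above the bay floor. The front wall's inner face is at x = -0.030, the keeper bar's face at x = +0.030 (+0.024 with the keeper fully forward); the bar's top is also 12 mm above the bay floor
- keeper (a joint): travel of the sprung follower (m), with the keeper bar on its front and a flat brass face 44 mm wide towards the cam: 0 at rest, about 0.006 when the cam's high point bears squarely on it; its spring pushes it back against the cam with up to about 7 N. It never squeezes the jars
- cam (a joint): angle of the steel lobed cam (rad), seen from above growing counter-clockwise, range -0.9 to 2.15. At 1.571 the high point (nose) points straight at the follower; the nose begins to touch at about 0.88 and below that it is clear. Starts between -0.7 and 0.3. Stays where it is left (friction about 0.13 N m)
- cam_axis (a point): the cam's vertical axis, on top of the station plate (6 mm above the bench), axes as the station's
- crank_grip (a point): point for gripping the crank's upright black round handle, 16 mm thick, 55 mm from the cam axis, which turns with the cam; 52 mm above the bench; the handle's top is 21 mm above this point, the crank arm's top 19 mm below it. From the cam axis the handle lies in the station's +x direction at cam = 0 and in its +y direction at cam = 1.571
- slide (a joint): travel of the purge slide (m) along the station's +x: 0 home, 0.050 at its end stop; the spring pushes it back with 2.5 N at home to 8 N at the end, damped, so that it takes some 0.5 s to return when let go
- slide_grip (a point): point for gripping or pushing the slide's upright black lug, 12 mm (x) by 14 mm (y), 40 mm above the bench; the lug's top is 11 mm above this point; the slide's carriage and rails lie 22 mm and more below it
- reagent: amber bottle, 66 mm across, 150 mm tall; a loose bystander, to be left alone; origin at its underside's centre
- beaker: white cup, 66 mm across, 80 mm tall; a loose bystander, to be left alone; origin at its underside's centre
- weight: brass balance weight, 32 mm across, 46 mm tall; a loose bystander, to be left alone; origin at its underside's centre
- wrench: steel wrench, 140 mm long, lying flat; a loose bystander, to be left alone; origin at its underside's centre
- dish: shallow white dish, 60 mm across; a loose bystander, to be left alone; origin at its underside's centre
- tape: roll (ring) lying flat, 90 mm across, 20 mm high; a loose bystander, to be left alone; origin at its underside's centre
Things that resemble listed ones, but are neither listed nor needed, are in the scene too. What is shaped like the jar1 but blue or turquoise is not meant.

How it is judged:
On the way, in this order (a step that is already met when the one before it is completed fails the run):
1. all jars stand in the bay, the keeper not yet pushed forward (x of jar1 in the frame of bay between -0.016 and 0.016 m and y of jar1 in the frame of bay between -0.082 and 0.082 m and z of jar1 in the frame of bay between -0.004 and 0.005 m and angle between each of jar1, jar2, jar3's own z axis and vertical below 0.15 rad and x of jar2 in the frame of bay between -0.016 and 0.016 m and y of jar2 in the frame of bay between -0.082 and 0.082 m and z of jar2 in the frame of bay between -0.004 and 0.005 m and x of jar3 in the frame of bay between -0.016 and 0.016 m and y of jar3 in the frame of bay between -0.082 and 0.082 m and z of jar3 in the frame of bay between -0.004 and 0.005 m and value of joint keeper below 0.001 m), for 0.2 s.
2. the cam's high point bears on the follower, keeper fully forward (value of joint keeper above 0.0046 m), for 0.2 s.
3. the purge slide is at its end stop, with the jars in the bay and the keeper forward (value of joint slide above 0.046 m and value of joint keeper above 0.0046 m and x of jar1 in the frame of bay between -0.016 and 0.016 m and y of jar1 in the frame of bay between -0.082 and 0.082 m and z of jar1 in the frame of bay between -0.004 and 0.005 m and angle between each of jar1, jar2, jar3's own z axis and vertical below 0.15 rad and x of jar2 in the frame of bay between -0.016 and 0.016 m and y of jar2 in the frame of bay between -0.082 and 0.082 m and z of jar2 in the frame of bay between -0.004 and 0.005 m and x of jar3 in the frame of bay between -0.016 and 0.016 m and y of jar3 in the frame of bay between -0.082 and 0.082 m and z of jar3 in the frame of bay between -0.004 and 0.005 m), for 0.1 s.
4. the slide has been let go and is on its way back by itself (value of joint slide between 0.006 and 0.038 m and contact force between station and the fingers below 0.05 N and value of joint keeper above 0.0046 m).
5. the slide is home again, the keeper still forward (value of joint slide below 0.004 m and value of joint keeper above 0.0046 m), for 0.1 s.
6. second time: the purge slide is at its end stop, with the jars in the bay and the keeper forward (all of step 3), for 0.1 s.
7. second time: the slide has been let go and is on its way back by itself (all of step 4).
8. second time: the slide is home again, the keeper still forward (all of step 5), for 0.1 s.
9. the cam is turned back, its nose clear of the follower (value of joint keeper below 0.001 m and value of joint slide below 0.004 m), for 0.2 s.
At the end, for the whole second after the job is handed in: every jar present stands upright (within 0.15 rad), at rest and released, on the floor of the rack; keeper back at rest (under 1 mm), slide home (under 4 mm) (all of step 9 and x of jar1 in the frame of rack between -0.083 and 0.083 m and y of jar1 in the frame of rack between -0.026 and 0.026 m and z of jar1 in the frame of rack between -0.004 and 0.009 m and angle between each of jar1, jar2, jar3's own z axis and vertical below 0.15 rad and linear speed of each of jar1, jar2, jar3 below 0.02 m/s and contact force between each of jar1, jar2, jar3 and the fingers below 0.1 N and x of jar2 in the frame of rack between -0.083 and 0.083 m and y of jar2 in the frame of rack between -0.026 and 0.026 m and z of jar2 in the frame of rack between -0.004 and 0.009 m and x of jar3 in the frame of rack between -0.083 and 0.083 m and y of jar3 in the frame of rack between -0.026 and 0.026 m and z of jar3 in the frame of rack between -0.004 and 0.009 m); the robot touches nothing.
It fails at once if the purge slide is pushed more than 20 mm while the keeper is not forward (value of joint slide above 0.02 m and value of joint keeper below 0.003 m).
It fails at once if a bystander is moved more than 40 mm (distance of any of reagent, beaker, weight, wrench, dish, tape from where it was at the start of the episode above 0.04 m).
Of jar1, jar2, jar3 only 2 to 3 are there at a start; the rules pass over those that are not, and their reading is None.
At some moment in a run one of jar1, jar2, jar3 may be knocked a few centimetres aside while the robot is not near it.
It also fails if it takes over 200 s, if anything falls off the work surface, if the arm or the gripper's body presses on something with over 40 N, if the wrist force passes 120 N, or if a joint passes its speed limit or range.

## Working session

There is one attempt and no reset: what is moved stays moved. The work goes in short steps, each a Python script; the robot and the scene stay as the last script left them, time stands still between calls to the robot, and variables do not carry over. Pictures are saved under pics/ and viewed, at most 14 in all, crops included, and the job is handed in when it is done.

```bash
mkdir -p pics; ls
cat > h.py <<'E'
import numpy as np, cv2
from workcell import arm, inverse_kinematics, cams, ticket, readout
from scipy.spatial.transform import Rotation as R
def snap(name,fn):
    d=cams.capture(name); cv2.imwrite('pics/'+fn+'.png',d['color']); np.savez('pics/'+fn+'.npz',mtx=d['mtx'],k1=d['k1'],T=d['T']); return d
def load(fn): return dict(np.load('pics/'+fn+'.npz'))
def px2w(d,u,v,z):
    K=d['mtx']; p=np.array([(u-K[0,2])/K[0,0],(v-K[1,2])/K[1,1]]); q=p.copy()
    for _ in range(20): q=p/(1+float(d['k1'])*(q@q))
    T=d['T']; r=T[:3,:3]@np.array([q[0],q[1],1]); o=T[:3,3]; return o+r*(z-o[2])/r[2]
def w2px(d,P):
    T=d['T']; c=T[:3,:3].T@(np.asarray(P)-T[:3,3]); q=c[:2]/c[2]; q=q*(1+float(d['k1'])*(q@q)); K=d['mtx']; return np.array([K[0,0]*q[0]+K[0,2],K[1,1]*q[1]+K[1,2]])
def down(yaw):  # tool z down, tool y (closing line) at angle yaw from world x
    y=np.array([np.cos(yaw),np.sin(yaw),0]); z=np.array([0,0,-1.]); x=np.cross(y,z); return R.from_matrix(np.c_[x,y,z]).as_rotvec()
E
python3 - <<'E'
from h import *
for n in('top','scene'):
    d=snap(n,n+'0'); print(n,d['mtx'].round(1).tolist(),d['k1'],d['T'].round(3).tolist())
print(readout.current_ee_rot(),readout.current_time_s())
E
```

```text
pics
top [[510.9, 0.0, 319.0], [0.0, 510.9, 241.1], [0.0, 0.0, 1.0]] -0.034976262922842075 [[0.012, -0.992, 0.123, 0.446], [-1.0, -0.011, 0.007, 0.009], [-0.005, -0.123, -0.992, 1.145], [0.0, 0.0, 0.0, 1.0]]
scene [[451.8, 0.0, 322.3], [0.0, 451.8, 238.4], [0.0, 0.0, 1.0]] -0.06949185659960204 [[-0.765, 0.55, -0.334, 0.867], [0.644, 0.651, -0.403, 0.37], [-0.004, -0.523, -0.852, 0.854], [0.0, 0.0, 0.0, 1.0]]
[-3.06700404e+00 -6.72616855e-01  5.76448456e-04] 0.1
```

View pics/top0.png

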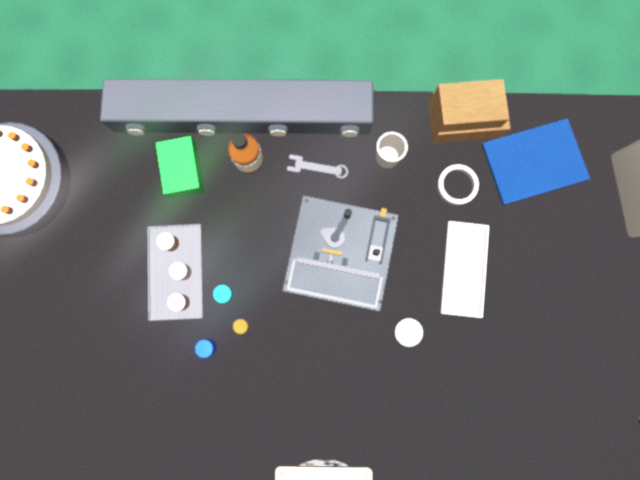

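View pics/scene0.png

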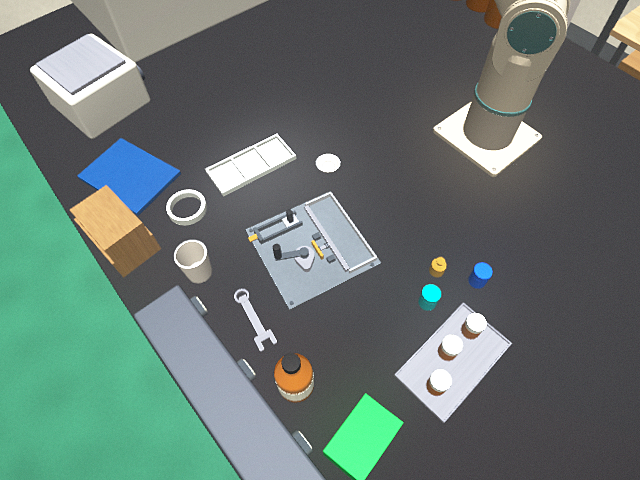

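Top view: three amber jars with white caps stand on the tray at (165,241), (178,271) and (176,302). The turquoise (222,294) and blue (204,349) jars are decoys, and the brass weight is at (240,326). The station is at about (340,253), the rack at (466,269) and the dish at (409,332). I'll enlarge the station and the tray.

Run:
```python
import cv2,numpy as np
a=cv2.imread('pics/top0.png')
cv2.imwrite('pics/c1.png',cv2.resize(a[190:315,275:405],None,fx=4.6,fy=4.6,interpolation=cv2.INTER_CUBIC))
b=cv2.resize(a[215:330,140:260],None,fx=3.3,fy=3.3,interpolation=cv2.INTER_CUBIC)
c=cv2.resize(a[215:330,435:500],None,fx=3.3,fy=3.3,interpolation=cv2.INTER_CUBIC)
cv2.imwrite('pics/c2.png',np.hstack([b,c]))
```

```text
(no output)
```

View pics/c1.png

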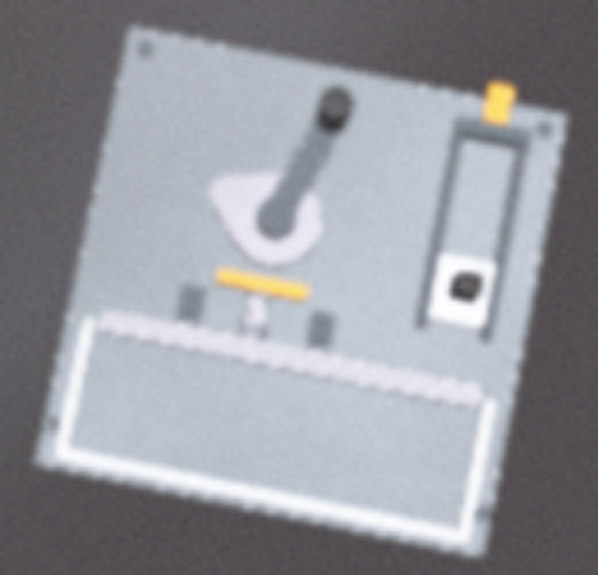

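View pics/c2.png

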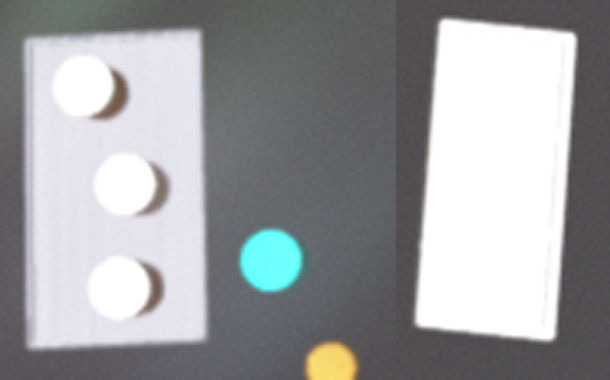

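The enlarged station crop shows the plate corners at (130,30), (567,115), (485,552) and (40,465). The crank handle top is at (338,100) and the lug top at (467,285), with the cam nose pointing left and clear of the follower. In the second crop the jar caps are at (84,86), (126,184) and (120,288), with amber sides visible, so these are the jars meant.

Run:
```python
from h import *
d=load('top0')
f=lambda u,v,z:px2w(d,275+u/4.6-.4,190+v/4.6-.4,z)[:2]
C=[f(*p,.006) for p in((130,30),(567,115),(485,552),(40,465))]
c=np.mean(C,0); ex=(C[0]+C[1]-C[2]-C[3]);L=np.linalg.norm(ex)/2;yaw=np.arctan2(ex[1],ex[0])
ey=C[0]+C[3]-C[1]-C[2]; print('station',c,'yaw',yaw,'yaw from y',np.arctan2(-ey[0],ey[1]),'size',L,np.linalg.norm(ey)/2)
M=np.array([[np.cos(yaw),np.sin(yaw)],[-np.sin(yaw),np.cos(yaw)]])
for n,p in dict(handle=(338,102,.073),cam=(275,222,.033),lug=(467,285,.051),bayFL=(55,460,.018),bayFR=(470,540,.018),keepL=(100,316,.018),keepR=(478,398,.018)).items(): w=f(*p); print(n,w,'local',M@(w-c))
g=lambda u,v,z,o=140:px2w(d,o+u/3.3-.35,215+v/3.3-.35,z)[:2]
for p in((84,86),(126,184),(120,288)): print('jar',g(*p,.051))
Rk=[g(u-396,v,.014,435) for u,v in((440,18),(577,35),(554,340),(416,326))]
rc=np.mean(Rk,0); e=Rk[0]+Rk[1]-Rk[2]-Rk[3]; print('rack',rc,'long axis',np.arctan2(e[1],e[0]),np.linalg.norm(e)/2, np.linalg.norm(Rk[0]+Rk[3]-Rk[1]-Rk[2])/2)
Tk=[g(u,v,.008) for u,v in((25,38),(200,31),(207,341),(28,349))]; e=Tk[0]+Tk[1]-Tk[2]-Tk[3]; print('tray',np.mean(Tk,0),np.arctan2(e[1],e[0]))
for n,p in dict(turq=(222,294),blue=(204,349),weight=(240,326)).items(): print(n,px2w(d,*p,.047)[:2])
```

```text
station [ 0.56253103 -0.03337128] yaw -0.18666803804435764 yaw from y -0.18211392644521696 size 0.21783289733840833 0.21882856724068636
handle [ 0.64238392 -0.0453591 ] local [0.08069046 0.00303999]
cam [ 0.59123779 -0.0176005 ] local [0.02528124 0.02082437]
lug [ 0.56019091 -0.10727984] local [ 0.01141692 -0.07305892]
bayFL [0.47723414 0.08622761] local [-0.10601098  0.10169133]
bayFR [ 0.44163614 -0.1120811 ] local [-0.10418728 -0.09977886]
keepL [0.54658203 0.06591039] local [-0.03409721  0.09459704]
keepR [ 0.5092506  -0.11597968] local [-0.0370239  -0.09106143]
jar [0.5784485  0.34977244]
jar [0.51438357 0.31901947]
jar [0.44695322 0.31992369]
rack [ 0.52822976 -0.30923762] long axis -0.09841505651760947 0.20771689203049695 0.0931670582319254
tray [0.51420865 0.33881365] 0.062123918325269735
turq [0.46523832 0.22260412]
blue [0.34859252 0.25702187]
weight [0.39795611 0.18188147]
```

```bash
cat >> h.py <<'E'
SY=-0.185; SC=np.array([0.5625,-0.0334]); SR=np.array([[np.cos(SY),-np.sin(SY)],[np.sin(SY),np.cos(SY)]])
st=lambda x,y:SC+SR@np.array([x,y])
BAY=(-0.071,0.0005); CAM=(0.0253,0.0208)
bay=lambda y:st(BAY[0],BAY[1]+y)
def hover(xy,yaw,z=0.2):
    q0=np.array(readout.current_joint_positions()); best=None
    for k in(-1,0,1):
        for s in(0,):
            o=down(yaw+k*np.pi); q=inverse_kinematics([*xy,z],o)
            if q is None: continue
            c=np.abs(np.array(q)-q0).max()
            if best is None or c<best[0]: best=(c,o)
    arm.goto([*xy,z],best[1]); return best
def pick(xy,yaw,z,gap=0.068):
    hover(xy,yaw); arm.grip(gap); arm.movel([*xy,z],.15); arm.grip(0.03,40)
    g=readout.current_finger_gap(); arm.movel([*xy,0.2],.25); print('pick gap',g,readout.current_finger_gap(),'F',readout.current_gripper_force(),'t',readout.current_time_s()); return g
def place(xy,yaw,z):
    hover(xy,yaw); arm.movel([*xy,z+.03],.2); s=arm.movel([*xy,z],.05,f_stop=8); arm.grip(0.065); arm.movel([*xy,0.2],.25); print('placed',s,readout.current_time_s())
E
python3 - <<'E'
from h import *
pick([.4470,.3199],np.pi/2+.05,.020)
place(bay(.062),SY,.0235)
snap('top','top1'); snap('scene','scene1')
E
```

```text
pick gap 0.0367458264495636 0.03679323763764767 F 40.13923466205597 t 6.2667
placed True 10.0833
```

Run:
```python
import cv2,numpy as np
a=cv2.imread('pics/top1.png')
cv2.imwrite('pics/c3.png',cv2.resize(a[190:330,140:405],None,fx=3,fy=3,interpolation=cv2.INTER_CUBIC))
```

```text
(no output)
```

View pics/c3.png

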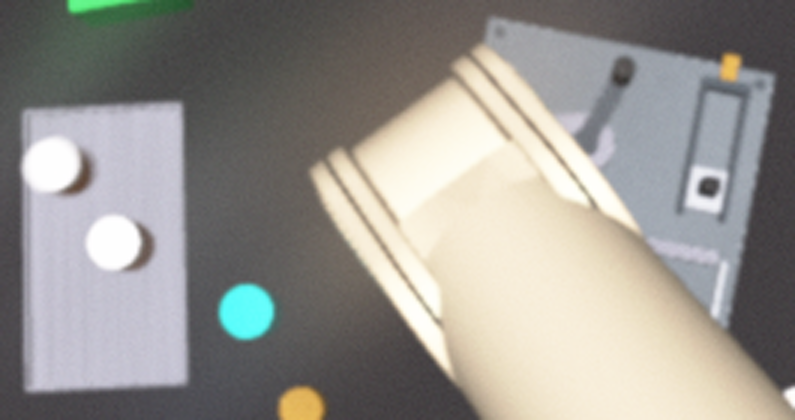

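The arm hides the bay. The far jar has been knocked and is now at crop (54,164), which is full-image (157.7,244.3). I'll hover over the middle jar and look at both.

Run:
```python
from h import *
hover([.5144,.3190],np.pi/2+.05)
a=snap('top','top2')['color'];b=snap('scene','scene2')['color']
print(readout.current_tool_pos(),px2w(load('top1'),140+54/3-.33,190+164/3-.33,.051))
cv2.imwrite('pics/c4.png',np.hstack([cv2.resize(a[195:320,275:405],(480,462)),cv2.resize(b[180:300,245:385],None,fx=2.2,fy=3.85)[:462]]))
```

```text
[0.51505085 0.31717963 0.19951437] [0.57034264 0.36563155 0.051     ]
```

View pics/c4.png

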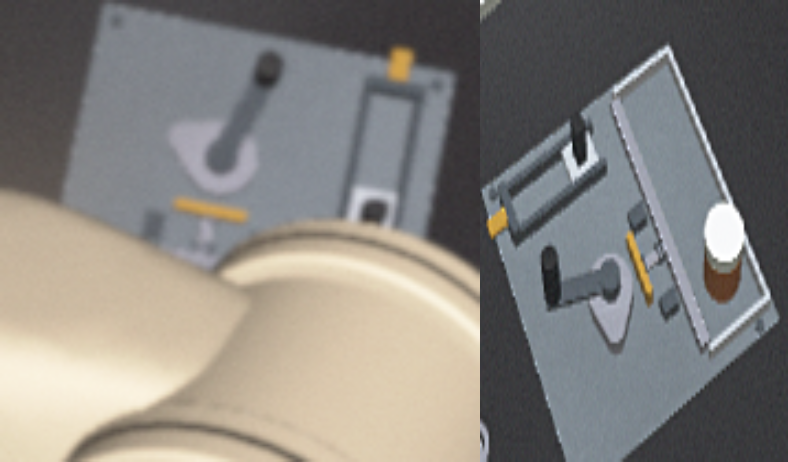

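The scene view (right) shows the first jar standing upright in the bay, cap at crop (725,228). Continuing with the other two.

Run:
```python
from h import *
w=px2w(load('scene2'),356.4,239.2,.054)[:2]; print('jar in bay frame',SR.T@(w-SC)-BAY)
pick([.5144,.3190],np.pi/2+.05,.020)
place(bay(0),SY,.0235)
d=cams.capture('top')
hover([.5703,.3656],np.pi/2+.05)
w=snap('wrist','wr1')
snap('scene','scene3')
cv2.imwrite('pics/c5.png',np.hstack([cv2.resize(w['color'],(400,300)),cv2.resize(cv2.imread('pics/scene3.png'),(400,300))]))
```

```text
jar in bay frame [-0.0026812   0.05947314]
pick gap 0.036993802606075266 0.037050313171460146 F 40.07229387760162 t 14.425
placed True 18.425
```

View pics/c5.png

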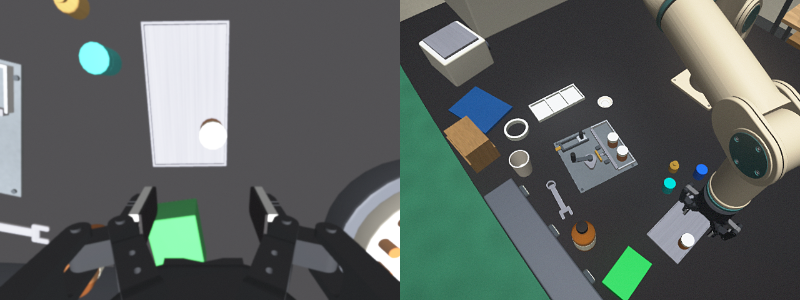

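The wrist view shows the last jar's cap at full-image (339,214). The scene view shows two jars standing in the bay. I'll check these numerically, then pick.

Run:
```python
from h import *
for p in((340.8,220.8),(355.2,242)):
    w=px2w(load('scene3'),*p,.054)[:2]; print(SR.T@(w-SC)-BAY)
w=px2w(load('wr1'),339.2,214.4,.051)[:2]; print('jar',w)
if np.hypot(*(w-[.5703,.3656]))<.012:
    pick(.5*w+.5*np.array([.5703,.3656]),np.pi/2+.05,.020)
    place(bay(-.062),SY,.0235)
    # view from beside: hover over the crank, high
    hover(st(CAM[0],CAM[1]+.02),SY,.26); d=snap('wrist','wr2'); snap('scene','scene4')
```

```text
[0.00202294 0.00400273]
[0.00304592 0.06401937]
jar [0.5580921  0.37503331]
```

Run:
```python
from h import *
print('scene',px2w(load('scene3'),459.5,385.6,.051)[:2])
for n in('wr1',):
    im=cv2.imread(f'pics/{n}.png'); print(readout.current_tool_pos())
    m=cv2.inRange(im,(225,225,225),(255,255,255)); nn,l,s,c=cv2.connectedComponentsWithStats(m)
    for i in range(1,nn):
        if 150<s[i,4]<20000: print(s[i],c[i],px2w(load(n),*c[i],.051)[:2])
im=cv2.imread('pics/top2.png')[225:265,140:185]; m=cv2.inRange(im,(235,235,235),(255,255,255)); print(cv2.connectedComponentsWithStats(m)[2:])
```

```text
scene [0.56399189 0.37819258]
[0.57114907 0.36397678 0.19996842]
[227  34 139 136 630] [306.66666667  62.52857143] [0.44240701 0.34333688]
[  0 103  12  78 444] [  7.50225225 138.78153153] [0.50920789 0.10474963]
[ 586  336   54  114 2692] [619.2358841  390.67347697] [0.72516391 0.66826304]
[  0 358  77  31 961] [ 40.75130073 370.23725286] [0.72931353 0.08948136]
(array([[   0,    0,   45,   40, 1800]], dtype=int32), array([[22. , 19.5]]))
```

Wrist and scene views agree on about (0.560, 0.376); the jar was still moving in the earlier picture.

Run:
```python
from h import *
g=pick([.560,.3765],np.pi/2+.05,.020)
if g>.03:
    place(bay(-.062),SY,.0235)
    hover(st(CAM[0],CAM[1]+.02),SY,.26); snap('wrist','wr2'); snap('scene','scene4')
```

```text
pick gap 0.03687113961785166 0.0370047109472156 F 40.111640095710754 t 23.1
placed True 27.5167
```

View pics/wr2.png

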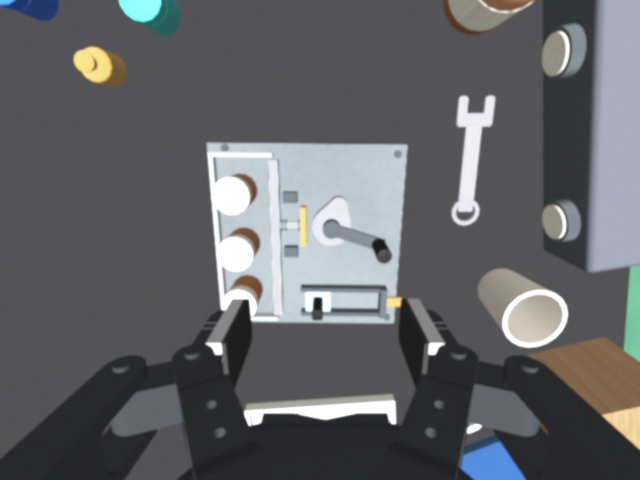

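The wrist view shows all three jars upright in the bay at (231,196), (237,254) and (241,301). The handle top is at (383,254), the cam axis at about (331,229) and the lug top at about (317,303).

Run:
```python
from h import *
d=load('wr2'); L=lambda p,z:SR.T@(px2w(d,*p,z)[:2]-SC)
print('corners',[L(p,.006).round(4) for p in((208,143),(407,146),(393,324),(221,321))])
for p in((231,196),(237,254),(241,301)): print('jar',L(p,.054)-BAY)
print('cam',L((331,229),.033),'handle',L((384,255),.073),'lug',L((317,303),.051))
for k in(-1,0,1):
  r=[]
  for a in np.linspace(-.31,1.6,5):
    x=st(CAM[0]+.055*np.cos(a),CAM[1]+.055*np.sin(a)); q=inverse_kinematics([*x,.04],down(SY+a+np.pi/2+k*np.pi)); r.append(None if q is None else np.round(q,2)[[4,5,6]].tolist())
  print(k,r)
```

```text
corners [array([-0.1038,  0.1095]), array([0.1139, 0.1067]), array([ 0.1117, -0.1125]), array([-0.1084, -0.109 ])]
jar [0.00107496 0.05858375]
jar [ 0.00263425 -0.00281603]
jar [ 0.0030673  -0.05744939]
cam [0.03100304 0.01974811] handle [0.08342119 0.00345954] lug [ 0.01573801 -0.0605965 ]
-1 [[0.43, 0.67, -2.41], [0.54, 0.71, -2.06], [0.65, 0.75, -1.72], [0.77, 0.77, -1.37], [0.87, 0.79, -1.02]]
0 [[1.08, 1.06, 0.25], [1.15, 1.14, 0.66], [1.19, 1.19, 1.06], [1.22, 1.2, 1.46], [-0.95, 0.78, -2.56]]
1 [[0.43, 0.67, -2.41], [0.54, 0.71, -2.06], [0.65, 0.75, -1.72], [0.77, 0.77, -1.37], [0.87, 0.79, -1.02]]
```

```bash
cat >> h.py <<'E'
CAMX=(0.026,0.021)
hp=lambda a,r=.055:st(CAMX[0]+r*np.cos(a),CAMX[1]+r*np.sin(a))
hatt=lambda a:down(SY+a-np.pi/2)
def turn(a0,a1):
    for a in np.linspace(a0,a1,int(np.ceil(abs(a1-a0)/.16))+1)[1:]:
        arm.movel([*hp(a),.040],.07,hatt(a))
    print('turn end F',np.round(readout.current_ft_force(),1),'gap',readout.current_finger_gap(),'t',readout.current_time_s())
E
python3 - <<'E'
from h import *
arm.grip(.045)
a=-.31
arm.goto([*hp(a),.15],hatt(a)); arm.movel([*hp(a),.040],.12,f_stop=10) and print('STOP')
arm.grip(.01,40); print(readout.current_finger_gap(),np.round(readout.current_ft_force(),1))
for b in(-.15,.5,1.2,1.571): turn(a,b); a=b
print(np.round(readout.current_wrist_torque(),2)); snap('scene','scene5'); 
im=cv2.imread('pics/scene5.png')[180:310,240:390]; cv2.imwrite('pics/c6.png',cv2.resize(im,None,fx=4,fy=4))
E
```

```text
0.014547167517879026 [ 0.1 -0.7  5.4]
turn end F [-1.7  0.6  6.4] gap 0.015006910431532653 t 31.7417
turn end F [-1.5 -4.   7.7] gap 0.014782256720271256 t 33.1583
turn end F [-0.8 -7.6  7.4] gap 0.014639641523229104 t 34.6167
turn end F [ 3.  -9.1  6.3] gap 0.014819720177509073 t 35.4417
[-1.65 -0.52  0.09]
```

View pics/c6.png

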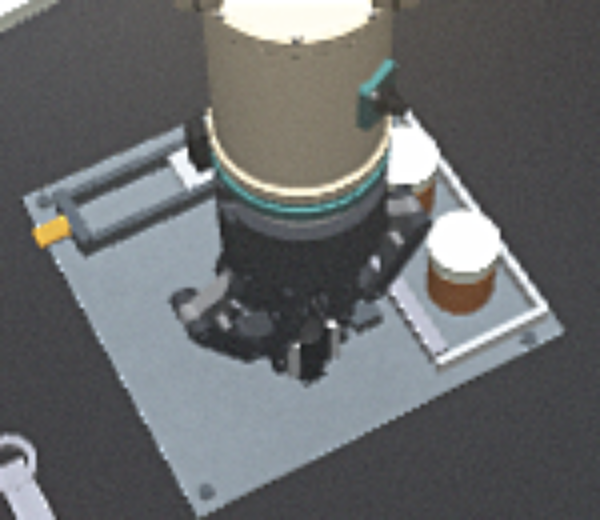

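The handle is turned to 1.571; the gripper hides the cam here. I'll release, rise and look down at the keeper and the lug.

Run:
```python
from h import *
arm.grip(.045); arm.movel([*hp(1.571),.15],.2)
hover(st(.03,-.02),SY,.24); d=snap('wrist','wr3')
im=d['color'][120:350,180:430]; cv2.imwrite('pics/c7.png',cv2.resize(im,None,fx=2.6,fy=2.6,interpolation=cv2.INTER_CUBIC))
```

```text
(no output)
```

View pics/c7.png

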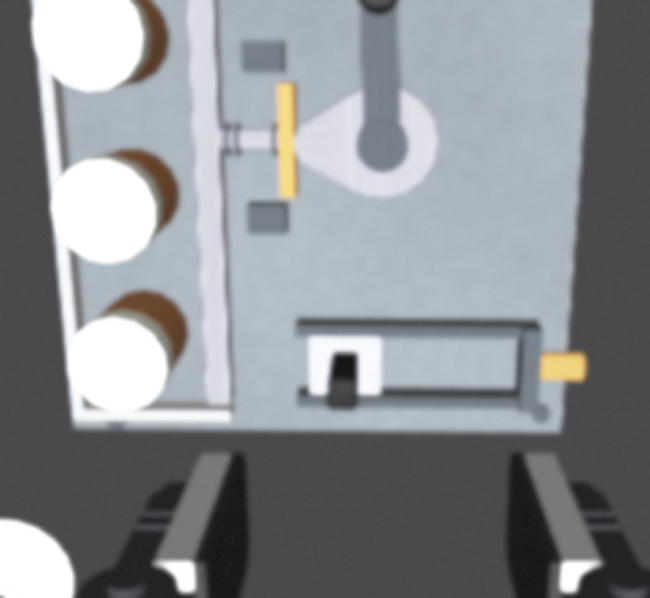

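The nose points squarely at the brass follower at (293,143) and the keeper is forward. The lug top is at crop (343,392); the plate's near corners are at (75,428) and (562,432).

Run:
```python
from h import *
d=load('wr3'); f=lambda u,v,z:SR.T@(px2w(d,180+u/2.6-.3,120+v/2.6-.3,z)[:2]-SC)
print(f(75,428,.006),f(562,432,.006),'lug',f(343,392,.051))
```

```text
[-0.107036   -0.10898203] [ 0.11284388 -0.11060999] lug [ 0.0160637  -0.07397623]
```

```bash
cat >> h.py <<'E'
LUG=(.0125,-.0735)
def purge():
    p=lambda dx,z:[*st(LUG[0]+dx,LUG[1]),z]
    arm.grip(.04); arm.movel(p(0,.029),.12,f_stop=10) and print('STOP down')
    arm.grip(.008,60); print('gap',readout.current_finger_gap(),np.round(readout.current_ft_force(),1))
    s=arm.movel(p(.056,.029),.06,f_stop=22)
    x=SR.T@(np.array(readout.current_tool_pos())[:2]-SC); arm.hold(.3); print('stopped',s,'dx',x[0]-LUG[0],np.round(readout.current_ft_force(),1),'gap',readout.current_finger_gap())
    arm.grip(.045); arm.hold(1.0); snap('scene','sl%d'%int(readout.current_time_s()))
    print(np.round(readout.current_ft_force(),1)); x=SR.T@(np.array(readout.current_tool_pos())[:2]-SC); arm.movel([*st(*x),.09],.15); arm.movel(p(0,.09),.15); print('t',readout.current_time_s())
E
python3 - <<'E'
from h import *
hover(st(*LUG),SY+np.pi/2,.15)
purge()
d=snap('wrist','wr4'); s=snap('scene','scene6')
cv2.imwrite('pics/c8.png',np.hstack([cv2.resize(d['color'],(400,300)),cv2.resize(s['color'][160:310,230:430],(400,300))]))
E
```

```text
gap 0.01264698751020525 [-1.5 -2.5  6.8]
stopped False dx 0.05081455832725727 [-13.2  -0.6  17. ] gap 0.012746227434079282
[0.3 0.2 1.2]
t 44.1
```

View pics/c8.png

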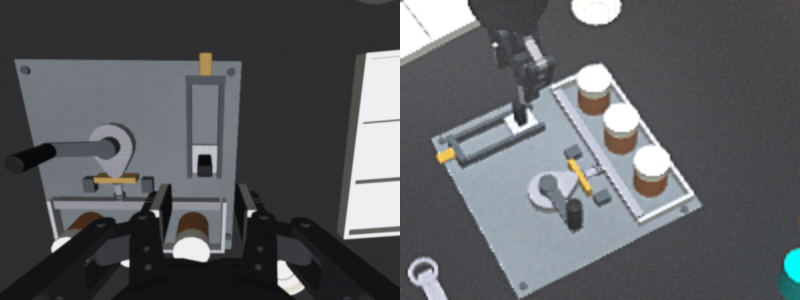

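The slide went 50.8 mm to its stop and sprang home; the jars are upright and the nose is still on the follower. Second purge, then turn the cam back.

Run:
```python
from h import *
purge(); arm.hold(.3)
arm.movel([*st(*LUG),.15],.2)
a=1.571
arm.grip(.045); arm.goto([*hp(a),.15],hatt(a)); arm.movel([*hp(a),.040],.12,f_stop=10) and print('STOP')
arm.grip(.01,40); turn(a,.8); turn(.8,.1); turn(.1,0)
arm.grip(.045); arm.movel([*hp(0),.15],.2)
hover(st(.03,.02),SY,.26); d=snap('wrist','wr5')
cv2.imwrite('pics/c9.png',d['color'][80:380,150:470])
```

```text
gap 0.012224999401221265 [-1.3 -2.6  6. ]
stopped False dx 0.05099995212632703 [-12.6  -1.2  17.2] gap 0.012646161036120943
[-0.8  0.   0.3]
t 49.3667
turn end F [8.  2.6 2.2] gap 0.014804618580312548 t 54.3083
turn end F [13.4  1.6 -1.8] gap 0.014488186030080149 t 55.7667
turn end F [14.1  0.1 -3.1] gap 0.014994920761949774 t 56.0167
```

View pics/c9.png

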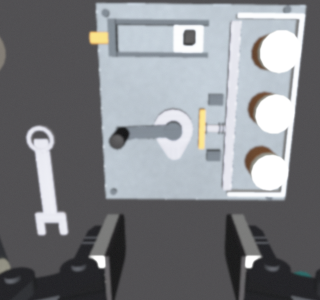

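The nose is clear, the slide is home and the jars stand at full-image (430,132), (422,194) and (417,251). Moving them to the rack.

Run:
```python
from h import *
d=load('wr5'); J=[px2w(d,*p,.054)[:2] for p in((430,132),(422,194),(417,251))]
B=[SR.T@(w-SC)-BAY for w in J]; print(np.round(B,4))
c=[SR.T@(px2w(d,*p,.006)[:2]-SC) for p in((246,83),(456,86),(434,279),(255,279))]; off=np.mean(c,0); print('off',off)
RC=np.array([.5282,-.3092]); ra=-.098; ax=np.array([np.cos(ra),np.sin(ra)])
for b,k in zip(B,(-.067,0,.067)):
    x=b-off; x[0]=np.clip(x[0],-.008,.008); xy=st(BAY[0]+x[0],BAY[1]+x[1])
    g=pick(xy,SY,.0235,.06)
    if g<.03: print('MISS'); break
    place(RC+ax*k,np.pi/2+ra,.0215)
hover(st(.0,.1),SY,.3); snap('top','top9'); s=snap('scene','scene9')
a=cv2.imread('pics/top9.png')
cv2.imwrite('pics/c10.png',np.hstack([cv2.resize(a[200:340,270:510],(400,233)),cv2.resize(s['color'][100:310,150:400],(400,233*1))]))
```

```text
[[ 0.     -0.062 ]
 [ 0.0026 -0.0029]
 [ 0.0028  0.0573]]
off [0.00307828 0.00017127]
pick gap 0.036911464982800374 0.03721554114628747 F 40.13811707496643 t 61.75
placed True 65.95
pick gap 0.036759673791174785 0.03693501445263654 F 40.089672803878784 t 69.775
placed True 73.6
pick gap 0.036938752070351195 0.03692696716413112 F 40.154855847358704 t 77.6417
placed True 81.7083
```

View pics/c10.png

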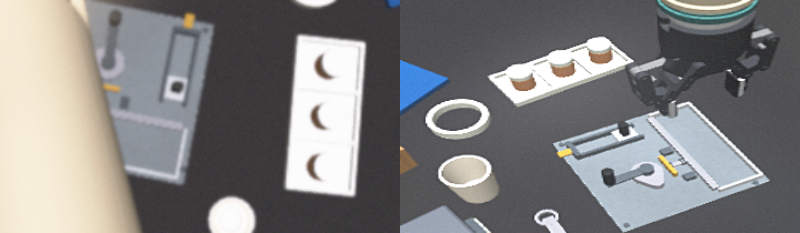

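All three jars stand upright in the rack cells, the cam is clear, the slide is home and the gripper is free.

Run:
```python
from h import *
print(ticket.hand_in())
```

```text
the job is handed in; nothing more can be done
None
```

The job is handed in at about 83 s of robot time: all three jars were purged twice with the keeper forward and now stand upright in the rack, with the cam clear and the slide home; the hand-in returned no verdict.

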